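Tighten the flat lap's flange nut with the pin spanner

ROBOT

A 6-joint arm with a two-finger parallel gripper is mounted at the origin on a cart in front of the work surface, level with it; the furniture and walls round the work are solid. World frame = base frame: x ahead of the robot, y to its left, z up, the work surface at z = 0. Lengths are in m, angles in rad, forces in N, time in s.
With the tool pointing down it reaches from about 0.3 to 0.875 m from the base axis. Payload 6.4 kg.
Tool frame: the origin (TCP) lies between the finger pads; the fingertips stand 19 mm ahead of it and the grasp point (between the pads) is the TCP (ctrl.tips_ahead is the z of the fingertips in the tool frame, in m); z points along the fingers, y is the line along which they close (so a half turn about z gives the same grasp; the last joint's range is limited). The gripper opens to 85 mm and grips with 20 to 120 N. Pads are 22 mm wide; open, the fingers measure 114 mm over their backs; the gripper's body (76 mm by 85 mm) begins 54 mm behind the grasp point. The pads swing forward as they close: fully open they stand 13 mm farther back than shut.
Start: joints at [0.931, 0.181, 1.607, -0, 1.354, -0.206], TCP at [0.242, 0.522, 0.25] pointing down, gripper open.
Joint ranges: [-2.99, 2.99], [-0.89, 2.07], [0.3, 2.58], [-1.14, 4.28], [0, 2.63], [-3.12, 3.12]. Speed limits (rad/s): [2.57, 2.57, 3.01, 3.14, 3.14, 3.14].

INTERFACE

Orientations are given as a unit quaternion [w, x, y, z].
In Python, from bench import readout, vision, ctrl gives the robot as it stands.
- The arm moves only by the tool play_rows, never from a script. Its arguments are lists of equal length, an entry for each row: "xyz": the shift along the tool's x, y, z in mm, a list of three; "rot": the turn, a rotation vector about the tool's x, y, z in rad, a list of three; "grip": the opening, from 0 (shut) to 1 (fully open). In form: {"xyz": [[x, y, z], ...], "rot": [[rx, ry, rz], ...], "grip": [grip, ...]}. A call has exactly 10 rows; each row is the pose to reach, as a shift and turn from the pose commanded when the call began, along the tool's axes at that moment; what a row does not reach only later rows make up. A row lasts 1/8 s, in which the tool goes at most 62.5 mm and 10.7 degrees, less where a joint would pass 70% of its speed; a pose out of reach is approached as far as the arm can. A call with a gripper value outside its range is refused whole. The fingers move at their own pace and stop on an object; the grip force is fixed at half the most. Time passes only in rows, so rows that repeat a pose let the fingers close, or fill a call up. It gives the time, the measured TCP pose, the force, the opening and the grip force at its end, in the units of the state.
- readout.get_obs(): the state, without advancing time (a new reading comes with each control period).
- vision.camera(name): name is "scene" or "top" or "wrist"; returns a dict with "color" (400x640x3 uint8, red, green, blue), "depth" (400x640 float32, m along the optical axis (not along the pixel's ray), 0 where there is no reading), "camera_matrix" (3x3 intrinsics, pixels), "extrinsics" (4x4, takes a point from camera to world coordinates); the wrist camera has in their place "hand_eye" (4x4, takes a point from camera to tool coordinates, whose origin is the TCP and whose axes are the flange's). Camera axes: x right, y down, z forward; pixel columns grow to the right and rows downward; lengths in m; the calibration is good to about 2 mm. A picture is of the moment at which its call begins: read the wrist's pose just before it.
- ctrl.hand_in(): hands the job in; it is judged then, once.
The state is a dict: "time_s": time; "q": joint angles; "dq": joint speeds; "joint_efforts": joint torques, N m; "eef_pos": TCP position; "eef_rot": TCP orientation; "wrist_force": force on the tool from outside, world axes, zero at the start; "torque": the same for the moment, N m; "opening": opening from 0.0 (shut) to 1.0 (fully open); "grasp_force": force on a finger pad.
Only numpy, scipy, OpenCV 4.12 (cv2) and the standard library are available. Lean on these libraries where they do the work, as an engineer would, in place of code of your own. Each camera call takes 0.05 s, during which the arm holds its last target. There are 200 camera calls.

TASK

A fresh lap plate lies on the flat lap, but its flange nut is still loose. Take the T-handled pin spanner that leans on the log block, stand it over the spindle end so that both of its pins drop fully into holes of the nut, and with it turn the nut clockwise until it is fully tight. Then lift the spanner off and stand it on the parking post on the machine's deck, leaving the log block, spirit lamp, spray can and malachite where they are.

Things in the scene. Friction and masses are not known exactly. Their poses are not given: they have to be found in the camera images.
- flat_lap: Fixed low grey grinding machine for stones, 212 x 168 mm, deck 46 mm above the bench, with a white round splash pan (rim radius 77 mm, 62 mm high) and in it a steel lap plate of 126 mm. Origin on the bench under the vertical spindle axis. z up; -x is the front, with the controls. The spindle is locked, at another angle each time.
- nut_centre (a point): Centre of the top face of the dark flange nut (58 mm wide, 13.5 mm thick) on the lap plate, 70 mm above the bench on the spindle axis. The face has four holes, 9 mm wide, 13 mm deep, 90 degrees apart on a 36 mm circle. Axes are the machine's: no reading tells how the holes stand, since the spindle's angle is unknown; look or feel for them.
- flange_nut (a joint): Turn of the flange nut on the locked spindle, rad: grows clockwise seen from above; starts between 0 and 0.7; 3.0 is fully tight, a hard stop. It does not tell where the holes stand in the room. Turning it takes 0.12 N m; it stays where it is left and does not noticeably sink.
- spindle_tip (a point): Top of the steel spindle end that stands up through the nut: 18 mm thick, 25 mm above the nut's top face, its last 5 mm tapering to 10 mm. The spanner's bore goes over it and is centred by it; a spanner let go there with its pins on the nut's face stays standing, leaning up to 10 degrees.
- spanner_shaft (a point): Grip point on the pin spanner's 11 mm square steel shaft, 56 mm above the head's underside (bare shaft from 39 to 90 mm). Spanner: 0.26 kg, 129 mm long, a T of steel head, shaft and wooden cross handle, balanced within 15 mm of here. z runs from head to handle, x along the handle and the pins; two shaft sides face along x.
- spanner_seat (a point): Centre of the underside of the spanner's head: a tube 30 mm outside with a 20 mm bore, 29 mm deep, open below; ears make it 48 mm wide along x. Two 7 mm pins with tapered tips stand out 8 mm below it, 18 mm either side along x. Pins fully in the nut: this point is on the nut's face; pins standing on the face: 8 mm above. Axes as spanner_shaft.
- spanner_handle (a point): Centre of the spanner's dark wooden cross handle, 26 mm thick, 104 mm long along x, 108 mm above the head's underside. Axes as spanner_shaft. At the start the handle lies level across the log block's near top edge; the shaft slopes down at 28 degrees to the head, whose rim is on the bench nearer the robot.
- parking_post (a point): Foot of the parking post, a steel post on the deck's front right corner: 17 mm thick, 33 mm high, its last 5 mm tapered; 46 mm above the bench, fixed to the machine 99 mm in front of and 54 mm to the right of the spindle axis. A parked spanner stands over it with its pins on the deck, any way round.
- spirit_lamp_mid (a point): Bystander: white glass spirit lamp, 68 mm wide, 80 mm high, loose; point 40 mm up.
- spray_can_mid (a point): Bystander: salmon-coloured spray can, 62 mm wide, 200 mm high, loose; point half-way up. To the right of it a fixed black desk lamp reaches from near the bench to above 0.3 m, about x 0.55 to 0.8 and y -0.25 to -0.45 (seen from the robot: ahead and right); pass between it and the robot's base, not through it.
- log_block_mid (a point): Bystander: slice of log, 139 x 204 mm, 51 mm high, loose, 0.62 kg, that the spanner leans on; point at its centre, half-way up; x points away from the robot.
- malachite_lump_mid (a point): Bystander: dark green stone, 29 x 39 x 20 mm, loose; point half-way up.

How it is judged:
On the way, in this order (a step that is already met when the one before it is completed fails the run):
1. both pins of the spanner are fully in the nut's holes while the nut is still loose (horizontal distance between spanner_seat and nut_centre below 0.004 m and z of spanner_seat in the frame of nut_centre between -0.004 and 0.0035 m and angle between spanner_seat's own z axis and vertical below 0.12 rad and value of joint flange_nut below 2.6 rad), for 0.2 s.
2. the nut is tight, turned with the spanner in it (horizontal distance between spanner_seat and nut_centre below 0.004 m and z of spanner_seat in the frame of nut_centre between -0.004 and 0.0035 m and angle between spanner_seat's own z axis and vertical below 0.12 rad and value of joint flange_nut above 2.88 rad), for 0.1 s.
3. the spanner stands on the parking post (horizontal distance between spanner_seat and parking_post below 0.006 m and z of spanner_seat in the frame of parking_post below 0.013 m and angle between spanner_seat's own z axis and vertical below 0.2 rad), for 0.2 s.
At the end, for the whole second after the job is handed in: The nut is tight (joint above 2.88 of 3.0 rad) and the spanner stands upright (within 0.2 rad) on the parking post, axis within 6 mm, its underside at most 13 mm above the deck (all of step 3 and value of joint flange_nut above 2.88 rad); the robot touches nothing.
It fails at once if the spirit lamp is pushed more than 4 cm away or tipped (distance of spirit_lamp_mid from where it was at the start of the episode above 0.04 m or angle between spirit_lamp_mid's own z axis and vertical above 0.5 rad).
It fails at once if the spray can is pushed more than 4 cm away or tipped (distance of spray_can_mid from where it was at the start of the episode above 0.04 m or angle between spray_can_mid's own z axis and vertical above 0.5 rad).
It fails at once if the log block is pushed more than 4 cm away or tipped (distance of log_block_mid from where it was at the start of the episode above 0.04 m or angle between log_block_mid's own z axis and vertical above 0.5 rad).
It fails at once if the malachite lump is pushed more than 4 cm away or tipped (distance of malachite_lump_mid from where it was at the start of the episode above 0.04 m).
It fails at once if the spanner falls off the bench (height (world z) of spanner_shaft below -0.03 m).
It also fails if it takes over 72 s, if anything falls off the work surface, if the arm or the gripper's body presses on something with over 40 N, if the wrist force passes 120 N, or if a joint passes its speed limit or range.

## Working session

There is one attempt and no reset: what is moved stays moved. The work goes in short steps, Python scripts to look and compute and a tool call to move; the robot and the scene stay as the last step left them, time stands still between calls to the robot, and variables do not carry over. Pictures are saved under pics/ and viewed, at most 10 in all, crops included, and the job is handed in when it is done.

Besides the shell and the picture viewer there is one more tool, called after ">>>" as name(argument=value, ...) on one line, values as JSON. play_rows: Moves the arm, as the interface text tells. Its arguments: {"type":"object","properties":{"xyz":{"type":"array","items":{"type":"array","items":{"type":"number"}}},"rot":{"type":"array","items":{"type":"array","items":{"type":"number"}}},"grip":{"type":"array","items":{"type":"number"}}},"required":["xyz","rot","grip"]}

```bash
mkdir -p pics; ls
cat > h.py <<'E'
import numpy as np, cv2
from bench import readout, vision, ctrl
from scipy.spatial.transform import Rotation as R
def cap(n):
    o=readout.get_obs(); c=vision.camera(n)
    if n=='wrist': c['extrinsics']=pose(o)@c['hand_eye']
    np.savez('%s.npz'%n,**{k:c[k] for k in('color','depth','camera_matrix','extrinsics')})
    return c
def pose(o):
    T=np.eye(4);q=np.array(o['eef_rot']);T[:3,:3]=R.from_quat(q[[1,2,3,0]]).as_matrix();T[:3,3]=o['eef_pos'];return T
def cloud(c):
    d=c['depth'];K=c['camera_matrix'];v,u=np.mgrid[:d.shape[0],:d.shape[1]]
    P=np.stack([(u-K[0,2])/K[0,0]*d,(v-K[1,2])/K[1,1]*d,d],-1)
    E=c['extrinsics'];W=P@E[:3,:3].T+E[:3,3];W[d==0]=np.nan;return W
def move(p,Rm,o=None):
    "shift (mm) and rotvec in current tool frame to reach pose"
    T=pose(o or readout.get_obs());return (T[:3,:3].T@(np.array(p)-T[:3,3])*1000).round(1),R.from_matrix(T[:3,:3].T@Rm).as_rotvec().round(4)
def save(n,im): cv2.imwrite('pics/'+n,im[...,::-1])
E
python3 - <<'E'
from h import *
o=readout.get_obs();print({k:np.round(v,3) for k,v in o.items()})
for n in('scene','top'):
    c=cap(n);save(n+'0.png',c['color']);print(n,c['camera_matrix'].round(1).tolist(),c['extrinsics'].round(3).tolist())
E
```

```text
pics
{'time_s': np.float64(0.0), 'q': array([ 0.931,  0.182,  1.608, -0.   ,  1.354, -0.206]), 'dq': array([ 0.001, -0.002,  0.   ,  0.001, -0.001, -0.   ]), 'joint_efforts': array([ 1.0000e-03, -4.4487e+01, -3.5135e+01, -0.0000e+00,  9.0000e-03,
        0.0000e+00]), 'eef_pos': array([0.241, 0.521, 0.249]), 'eef_rot': array([-0.   ,  0.215,  0.977, -0.001]), 'wrist_force': array([ 1.359, -0.514,  0.208]), 'torque': array([ 0.038, -0.057,  0.05 ]), 'grasp_force': np.float64(0.0), 'opening': np.float64(1.0)}
scene [[496.6, 0.0, 320.4], [0.0, 496.6, 199.2], [0.0, 0.0, 1.0]] [[0.743, -0.428, 0.514, -0.029], [-0.669, -0.461, 0.583, -0.64], [-0.012, -0.777, -0.629, 0.788], [0.0, 0.0, 0.0, 1.0]]
top [[487.9, 0.0, 323.7], [0.0, 487.9, 194.8], [0.0, 0.0, 1.0]] [[0.001, -0.986, 0.164, 0.338], [-1.0, -0.005, -0.026, 0.054], [0.027, -0.164, -0.986, 1.358], [0.0, 0.0, 0.0, 1.0]]
```

View pics/top0.png

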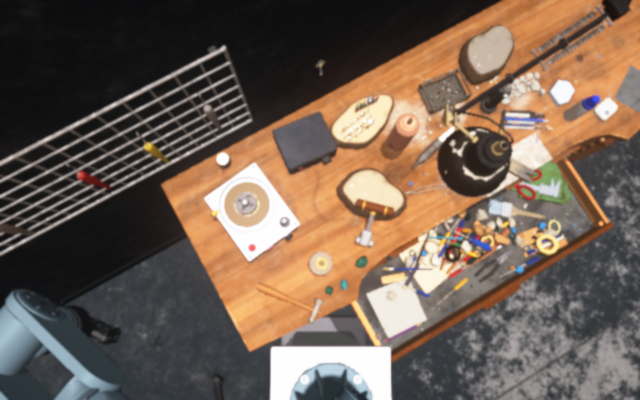

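View pics/scene0.png

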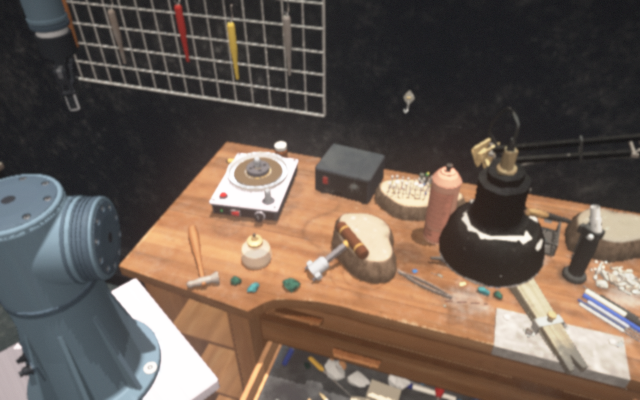

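The top view shows the machine with the nut near (246,204), the parking post near (285,222), the spanner handle from (356,203) to (391,211), and its head near (365,240). The lamp is at (320,262) and the malachite at (361,261).

Run:
```python
from h import *
t=dict(np.load('top.npz'));W=cloud(t)
for n,(u,v) in dict(spind=(246,203),post=(285,222),hL=(358,204),hR=(389,211),hC=(374,207),shaft=(369,222),head=(366,238),lamp=(320,260),mal=(361,261),can=(408,122)).items():
    print(n,np.nanmedian(W[v-1:v+2,u-1:u+2].reshape(-1,3),0).round(3))
im=t['color']
a=cv2.resize(im[170:280,330:430],None,fx=4,fy=4,interpolation=cv2.INTER_CUBIC)
b=cv2.resize(im[155:265,200:300],None,fx=4,fy=4,interpolation=cv2.INTER_CUBIC)
save('crop1.png',np.hstack([b,a]))
# deck points: z between .04,.052
m=(abs(W[...,2]-.046)<.006)&(np.mgrid[:400,:640][1]<305)&(np.mgrid[:400,:640][1]>195)&(np.mgrid[:400,:640][0]>150)&(np.mgrid[:400,:640][0]<265)
p=W[m][:,:2].astype(np.float32);print(len(p),cv2.minAreaRect(p),)
m2=(W[...,2]>.06)&(np.hypot(W[...,0]-W[203,246,0],W[...,1]-W[203,246,1])<.12)
print(m2.sum())
```

```text
spind [0.525 0.223 0.092]
post [0.477 0.122 0.077]
hL [ 0.527 -0.072  0.073]
hR [ 0.508 -0.154  0.076]
hC [ 0.518 -0.114  0.076]
shaft [ 0.481 -0.104  0.047]
head [ 0.439 -0.096  0.037]
lamp [0.379 0.029 0.068]
mal [ 0.378 -0.084  0.02 ]
can [ 0.717 -0.187  0.195]
2817 ((0.5254293084144592, 0.22798490524291992), (0.2989378273487091, 0.29159897565841675), 87.35365295410156)
667
```

View pics/crop1.png

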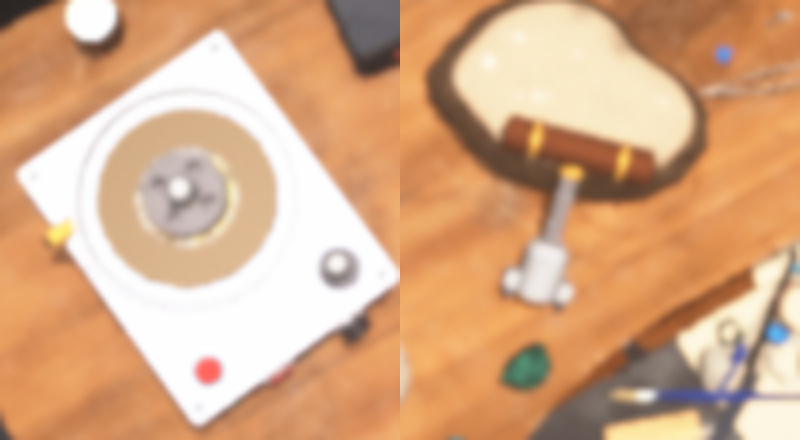

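```bash
cat >> h.py <<'E'
def Rt(yd,zd):
    "rotation from tool y dir and tool z dir"
    z=np.array(zd,float);z/=np.linalg.norm(z);y=np.array(yd,float);y-=y@z*z;y/=np.linalg.norm(y)
    return np.stack([np.cross(y,z),y,z],1)
def log():
    import json;o=readout.get_obs();f=open('log.txt','a');f.write(json.dumps([list(map(float,o[k])) for k in('q','eef_pos','eef_rot')])+'\n');return o
E
python3 - <<'E'
from h import *
log();print(move((.478,-.104,.2),Rt((.225,.974,0),(0,0,-1))))
E
```

```text
(array([-477.6, -467.9,   50. ]), array([-0.0015, -0.0005, -0.2068]))
```

>>> play_rows(xyz=[[-478,-468,50],[-478,-468,50],[-478,-468,50],[-478,-468,50],[-478,-468,50],[-478,-468,50],[-478,-468,50],[-478,-468,50],[-478,-468,50],[-478,-468,50]], rot=[[0,0,-0.03],[0,0,-0.06],[0,0,-0.09],[0,0,-0.12],[0,0,-0.15],[0,0,-0.18],[0,0,-0.207],[0,0,-0.207],[0,0,-0.207],[0,0,-0.207]], grip=[0.6,0.6,0.6,0.6,0.6,0.6,0.6,0.6,0.6,0.6])

```text
time_s: 1.35
eef_pos: [0.4627, -0.0631, 0.2035]
eef_rot: [0.0, 0.113, 0.994, 0.0]
wrist_force: [1.5, 1.0, -0.6]
opening: 0.603
grasp_force: 0.0
```

Run:
```python
from h import *
o=log();print(o['q'].round(3),o['eef_pos'],o['opening'])
c=cap('wrist');W=cloud(c);save('w1.png',c['color'])
print(move((.478,-.104,.0395),Rt((.225,.974,0),(0,0,-1)),o))
```

```text
[-0.391 -0.016  1.918  0.     1.239 -1.734] [ 0.4627295  -0.06314973  0.20349571] 0.6032683879188782
(array([-24.1, -36.4, 164. ]), array([ 0.0002,  0.0002, -0.0003]))
```

View pics/w1.png

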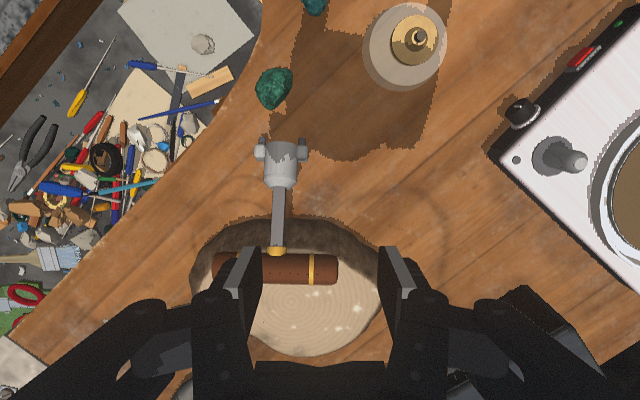

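The wrist view shows the shaft from (283,187) at the head to (278,247) at the collar, the handle from (215,267) to (337,269), and the machine post at (560,157) with a cylinder beside it.

Run:
```python
from h import *
c=dict(np.load('wrist.npz'));W=cloud(c)
def g(u,v): return np.nanmedian(W[v-1:v+2,u-1:u+2].reshape(-1,3),0).round(4)
for n,(u,v) in dict(s1=(282,195),s2=(280,215),s3=(279,235),hl=(225,266),hr=(330,266),head=(279,165),eL=(261,150),eR=(302,150),logedge=(250,222)).items(): print(n,g(u,v))
# shaft edges row
for v in (200,215,230): print(v,[ (u,g(u,v)[2]) for u in range(268,294,2)])
```

```text
s1 [ 0.466  -0.0965  0.0397]
s2 [ 0.4809 -0.1015  0.0473]
s3 [ 0.4955 -0.1053  0.0557]
hl [ 0.4483 -0.098   0.202 ]
hr [ 0.5243 -0.0683  0.073 ]
head [ 0.4408 -0.0929  0.0362]
eL [ 0.4267 -0.1071  0.0229]
eR [ 0.4347 -0.0721  0.0222]
logedge [ 0.4929 -0.1388  0.0105]
200 [(268, np.float64(0.0005)), (270, np.float64(-0.0001)), (272, np.float64(0.0404)), (274, np.float64(0.0412)), (276, np.float64(0.0412)), (278, np.float64(0.041)), (280, np.float64(0.041)), (282, np.float64(0.0413)), (284, np.float64(0.0413)), (286, np.float64(0.0002)), (288, np.float64(-0.0004)), (290, np.float64(0.0)), (292, np.float64(-0.0003))]
215 [(268, np.float64(-0.0002)), (270, np.float64(-0.0003)), (272, np.float64(0.0468)), (274, np.float64(0.0474)), (276, np.float64(0.0472)), (278, np.float64(0.0473)), (280, np.float64(0.0473)), (282, np.float64(0.0473)), (284, np.float64(0.0463)), (286, np.float64(-0.0002)), (288, np.float64(-0.0006)), (290, np.float64(-0.0006)), (292, np.float64(-0.0001))]
230 [(268, np.float64(0.0304)), (270, np.float64(0.0312)), (272, np.float64(0.0538)), (274, np.float64(0.0532)), (276, np.float64(0.0529)), (278, np.float64(0.0528)), (280, np.float64(0.0536)), (282, np.float64(0.053)), (284, np.float64(0.0454)), (286, np.float64(0.0289)), (288, np.float64(0.0297)), (290, np.float64(0.0294)), (292, np.float64(0.0299))]
```

Run:
```python
from h import *
print(move((.481,-.102,.041),Rt((.225,.974,0),(0,0,-1))))
```

```text
(array([-22.5, -27.1, 162.6]), array([-0.004 ,  0.003 , -0.0038]))
```

>>> play_rows(xyz=[[-22.5,-37,40],[-22.5,-37,80],[-22.5,-37,120],[-22.5,-37,145],[-22.5,-37,162.5],[-22.5,-37,162.5],[-22.5,-37,162.5],[-22.5,-37,162.5],[-22.5,-37,162.5],[-22.5,-37,162.5]], rot=[[0,0,0],[0,0,0],[0,0,0],[0,0,0],[0,0,0],[0,0,0],[0,0,0],[0,0,0],[0,0,0],[0,0,0]], grip=[0.6,0.6,0.6,0.6,0.6,0.6,0.0,0.0,0.0,0.0])

```text
time_s: 2.65
eef_pos: [0.4769, -0.1026, 0.0422]
eef_rot: [0.001, 0.113, 0.994, -0.0]
wrist_force: [-0.8, 0.0, 6.1]
opening: 0.114
grasp_force: 59.0
```

>>> play_rows(xyz=[[0,0,-10],[0,0,-40],[0,0,-80],[0,0,-120],[0,0,-160],[0,0,-200],[0,0,-230],[0,0,-230],[0,0,-230],[0,0,-230]], rot=[[0,0,0],[0,0,0],[0,0,0],[0,0,0],[0,0,0],[0,-0.1,0],[0,-0.2,0],[0,-0.35,0],[0,-0.5,0],[0,-0.6,0]], grip=[0,0,0,0,0,0,0,0,0,0])

```text
time_s: 3.9
eef_pos: [0.475, -0.1014, 0.2707]
eef_rot: [0.295, 0.108, 0.949, -0.034]
wrist_force: [-0.2, 0.4, -1.9]
opening: 0.112
grasp_force: 58.7
```

Run:
```python
from h import *
import json
o=log();print(o['q'].round(3),o['eef_pos'].round(4),pose(o)[:3,:3].round(3).tolist())
D=[json.loads(l) for l in open('log.txt')]
from scipy.optimize import least_squares
def fk(q,p):
    h,a,L1,e,L2,d,s=p
    Rz=R.from_euler
    A=Rz('z',q[0]);B=A*Rz('y',q[1]);C=B*Rz('y',q[2])
    Dq=C*Rz('z',q[3]);F=Dq*Rz('y',q[4])
    pos=A.apply([a,s,h])+B.apply([0,0,L1])+C.apply([e,0,L2])+F.apply([0,0,d])
    return pos,F*Rz('z',q[5])
def res(p): return np.concatenate([fk(x[0],p)[0]-x[1] for x in D]+[1e-3*(p-np.array([.3,0,.4,0,.4,.25,.118]))])
s=least_squares(res,[.3,0,.4,0,.4,.25,.118]);print(s.x.round(4))
for x in D: 
    p,r=fk(x[0],s.x);print((p-x[1]).round(4),r.as_matrix().round(2).tolist(),R.from_quat(np.array(x[2])[[1,2,3,0]]).as_matrix().round(2).tolist())
```

```text
[-0.584 -0.456  2.233  0.277  0.812 -2.062] [ 0.475  -0.1014  0.2707] [[-0.803, 0.225, 0.552], [0.185, 0.974, -0.127], [-0.567, 0.0, -0.824]]
[0.3134 0.     0.4382 0.0855 0.5145 0.2999 0.1178]
[-0. -0. -0.] [[-0.42, -0.91, -0.0], [-0.91, 0.42, -0.0], [0.0, 0.0, -1.0]] [[-0.91, 0.42, -0.0], [0.42, 0.91, -0.0], [0.0, -0.0, -1.0]]
[ 0. -0.  0.] [[-0.23, -0.97, 0.0], [-0.97, 0.23, 0.0], [-0.0, -0.0, -1.0]] [[-0.97, 0.23, 0.0], [0.23, 0.97, 0.0], [-0.0, 0.0, -1.0]]
[ 0.  0. -0.] [[-0.22, -0.8, 0.55], [-0.97, 0.19, -0.13], [-0.0, -0.57, -0.82]] [[-0.8, 0.22, 0.55], [0.19, 0.97, -0.13], [-0.57, 0.0, -0.82]]
```

```bash
cat >> h.py <<'E'
from scipy.optimize import least_squares
import json
def fk(q,p):
    h,a,L1,e,L2,d,s=p;Z=R.from_euler
    A=Z('z',q[0]);B=A*Z('y',q[1]);C=B*Z('y',q[2]);F=C*Z('z',q[3])*Z('y',q[4])
    return A.apply([a,s,h])+B.apply([0,0,L1])+C.apply([e,0,L2])+F.apply([0,0,d]),(F*Z('z',q[5]-np.pi/2)).as_matrix()
def fit():
    D=[json.loads(l) for l in open('log.txt')];p0=np.array([.3134,0,.4382,.0855,.5145,.2999,.1178])
    return least_squares(lambda p:np.concatenate([fk(x[0],p)[0]-x[1] for x in D]+[1e-3*(p-p0)]),p0).x
LO=np.array([-2.99,-.89,.3,-1.14,0,-3.12]);HI=np.array([2.99,2.07,2.58,4.28,2.63,3.12])
def ik(P,Rm,p,q0):
    def f(q):
        x,r=fk(q,p);return np.concatenate([(x-P)*3,R.from_matrix(r.T@Rm).as_rotvec()])
    s=least_squares(f,np.clip(q0,LO+.01,HI-.01),bounds=(LO,HI));return s.x,np.abs(s.fun).max()
def Rup(psi,dep=np.radians(28)):
    z=np.array([np.cos(psi)*np.cos(dep),np.sin(psi)*np.cos(dep),-np.sin(dep)])
    return Rt((np.sin(psi),-np.cos(psi),0) if 0 else (-np.sin(psi),np.cos(psi),0),z)
E
python3 - <<'E'
from h import *
p=fit();o=readout.get_obs();T=pose(o)
print(fk(o['q'],p)[1].round(2).tolist(), T[:3,:3].round(2).tolist())
rng=np.random.default_rng(0)
for d in range(-180,180,15):
    Rm=Rup(np.radians(d))
    best=None
    for P in ((.525,.223,.135),(.525,.223,.19)):
      sol=[]
      for k in range(8):
        q0=o['q'] if k==0 else np.array([.4,-.2,2.1,rng.uniform(-1.1,4.2),rng.uniform(.2,2),rng.uniform(-3,3)])
        q,e=ik(np.array(P),Rm,p,q0)
        if e<1e-3: sol.append(q.round(2))
      print(d,P[2],len(sol),sol[:2])
E
```

```text
[[0.8, -0.22, 0.55], [-0.19, -0.97, -0.13], [0.57, -0.0, -0.82]] [[-0.8, 0.22, 0.55], [0.19, 0.97, -0.13], [-0.57, 0.0, -0.82]]
-180 0.135 5 [array([ 0.13,  1.  ,  0.96,  0.15,  2.25, -1.41]), array([ 0.13,  1.  ,  0.96,  0.15,  2.25, -1.41])]
-180 0.19 5 [array([ 0.13,  0.93,  0.96,  0.16,  2.32, -1.4 ]), array([ 0.13,  0.93,  0.96,  0.16,  2.32, -1.4 ])]
-165 0.135 6 [array([ 0.22,  1.03,  0.91, -0.05,  2.29, -1.63]), array([ 0.22,  1.03,  0.91, -0.05,  2.29, -1.63])]
-165 0.19 5 [array([ 0.22,  0.96,  0.91, -0.06,  2.35, -1.63]), array([ 0.22,  0.96,  0.91, -0.06,  2.35, -1.63])]
-150 0.135 3 [array([ 0.3 ,  1.03,  0.91, -0.26,  2.26, -1.84]), array([ 0.3 ,  1.03,  0.91, -0.26,  2.26, -1.84])]
-150 0.19 5 [array([ 0.3 ,  0.96,  0.91, -0.27,  2.32, -1.87]), array([ 0.3 ,  0.96,  0.91, -0.27,  2.32, -1.87])]
-135 0.135 5 [array([ 0.38,  1.  ,  0.96, -0.44,  2.18, -2.03]), array([ 0.38,  1.  ,  0.96, -0.44,  2.18, -2.03])]
-135 0.19 4 [array([ 0.38,  0.93,  0.96, -0.46,  2.24, -2.07]), array([ 0.38,  0.93,  0.96, -0.46,  2.24, -2.07])]
-120 0.135 3 [array([ 0.45,  0.95,  1.05, -0.59,
[... 3168 characters left out ...]
.82, -0.84])]
135 0.135 7 [array([-0.12,  0.79,  1.34,  0.62,  1.92, -0.98]), array([-0.12,  0.79,  1.34,  0.62,  1.92, -0.98])]
135 0.19 8 [array([-0.12,  0.71,  1.34,  0.64,  1.98, -0.93]), array([-0.12,  0.71,  1.34,  0.64,  1.98, -0.93])]
150 0.135 7 [array([-0.04,  0.88,  1.18,  0.49,  2.06, -1.08]), array([-0.04,  0.88,  1.18,  0.49,  2.06, -1.08])]
150 0.19 7 [array([-0.04,  0.8 ,  1.19,  0.51,  2.12, -1.05]), array([-0.04,  0.8 ,  1.19,  0.51,  2.12, -1.05])]
165 0.135 4 [array([ 0.05,  0.95,  1.06,  0.33,  2.17, -1.23]), array([ 0.05,  0.95,  1.06,  0.33,  2.17, -1.23])]
165 0.19 7 [array([ 0.05,  0.88,  1.06,  0.35,  2.24, -1.2 ]), array([ 0.05,  0.88,  1.06,  0.35,  2.24, -1.2 ])]
```

```bash
sed -i "s|q\[5\]-np.pi/2|q[5]+np.pi/2|" h.py
python3 - <<'E'
from h import *
p=fit();o=readout.get_obs()
print(move((.51,.125,.27),Rt((.225,.974,0),(0,0,-1)),o))
Rv=Rt((.225,.974,0),(0,0,-1))
print(ik(np.array([.51,.125,.27]),Rv,p,o['q']))
for d in (30,45,60,90,120):
  for P in ((.525,.223,.135),(.525,.223,.25),(.477,.122,.11)): print(d,P,ik(np.array(P),Rup(np.radians(d)),p,[-.3,.4,2,1.2,1.2,2.4]))
E
```

```text
(array([ 14.2, 228.5,  -8.9]), array([2.000e-04, 6.026e-01, 4.000e-04]))
(array([ 1.40937716e-02,  5.16259019e-02,  1.70914367e+00, -5.13395107e-18,
        1.38082308e+00, -1.32967877e+00]), np.float64(3.3306690738754696e-16))
30 (0.525, 0.223, 0.135) (array([-0.09345777,  0.14331529,  2.39106279,  2.13528869,  0.64941761,
        2.14834188]), np.float64(4.2276182554701336e-12))
30 (0.525, 0.223, 0.25) (array([-0.09345777, -0.23449233,  2.37319716,  1.55426417,  0.53631983,
        2.83930363]), np.float64(2.5977428544664597e-13))
30 (0.477, 0.122, 0.11) (array([-0.53714281,  0.13568402,  2.53175396,  1.78690315,  0.9090405 ,
        2.10028018]), np.float64(1.9241596054933982e-09))
45 (0.525, 0.223, 0.135) (array([-0.24870438,  0.19904023,  2.31706783,  1.69029318,  0.86989104,
        2.28946057]), np.float64(3.0835232306124084e-12))
45 (0.525, 0.223, 0.25) (array([-0.24870438, -0.1425617 ,  2.30090497,  1.38771749,  0.88151837,
        2.75683074]), np.float64(1.4694205127448459e-15))
45 (0.477, 0.122, 0.11) (array([-0.62928023,  0.21860047,  2.41079525,  1.44487047,  1.07411947
[... 755 characters left out ...]
0170992,  1.54881528,
        2.51649106]), np.float64(4.148494974135035e-16))
90 (0.477, 0.122, 0.11) (array([-0.52972296,  0.50714557,  1.92349491,  0.86876493,  1.50615013,
        2.17038102]), np.float64(9.513150503488188e-10))
120 (0.525, 0.223, 0.135) (array([-0.1897694 ,  0.6995242 ,  1.50316874,  0.74761827,  1.76085421,
        2.2412507 ]), np.float64(4.667766173582777e-11))
120 (0.525, 0.223, 0.25) (array([-0.1897694 ,  0.52833367,  1.49311561,  0.78047498,  1.89190903,
        2.37076722]), np.float64(3.3333304073129766e-09))
120 (0.477, 0.122, 0.11) (array([-0.36586587,  0.681859  ,  1.60679812,  0.60469362,  1.78008076,
        2.0771342 ]), np.float64(3.5291769506784476e-12))
```

>>> play_rows(xyz=[[4,50,-2],[6,100,-4],[9,150,-6],[12,190,-8],[14,220,-9],[14,228,-9],[14,228,-9],[14,228,-9],[14,228,-9],[14,228,-9]], rot=[[0,0.1,0],[0,0.2,0],[0,0.3,0],[0,0.4,0],[0,0.5,0],[0,0.603,0],[0,0.603,0],[0,0.603,0],[0,0.603,0],[0,0.603,0]], grip=[0,0,0,0,0,0,0,0,0,0])

```text
time_s: 5.15
eef_pos: [0.5108, 0.1235, 0.2711]
eef_rot: [-0.001, 0.113, 0.994, 0.0]
wrist_force: [0.8, 0.1, -2.5]
opening: 0.113
grasp_force: 58.9
```

Run:
```python
from h import *
o=log();print(o['q'].round(3),o['eef_pos'].round(4))
c=cap('wrist');save('w2.png',c['color'])
```

```text
[ 1.100e-02  5.300e-02  1.706e+00  1.000e-03  1.385e+00 -1.333e+00] [0.5108 0.1235 0.2711]
```

View pics/w2.png

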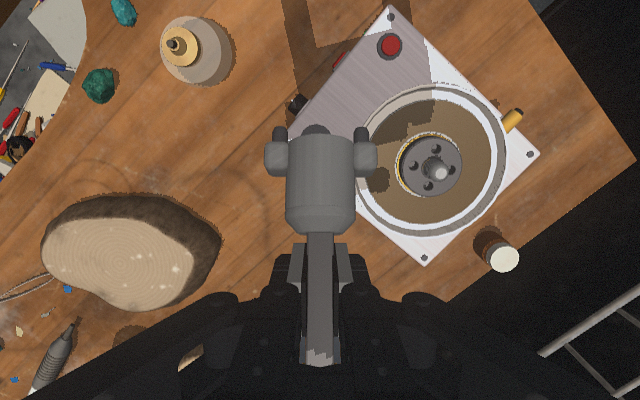

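The wrist view shows the nut around (431,167), with its dark holes at about (436,149), (414,166) and (429,186). The fourth is half behind the spindle at about (452,170). The spanner sits straight in the fingers.

Run:
```python
from h import *
c=dict(np.load('wrist.npz'));W=cloud(c);K=c['camera_matrix'];E=c['extrinsics']
def hit(u,v,z):
    d=E[:3,:3]@np.linalg.inv(K)@[u,v,1];t=(z-E[2,3])/d[2];return E[:3,3]+t*d
# rectify z=.07 plane, 0.25mm/px, window 80mm round (.525,.223)
n=400;x0,y0=.527,.222
gx=x0+(n/2-np.arange(n))*.0002;gy=y0+(n/2-np.arange(n))*.0002
X,Y=np.meshgrid(gx,gy,indexing='ij');P=np.stack([X,Y,0*X+.07],-1)
Q=(P-E[:3,3])@E[:3,:3];uv=Q@K.T;uv=uv[...,:2]/uv[...,2:]
im=cv2.remap(c['color'],uv[...,0].astype(np.float32),uv[...,1].astype(np.float32),cv2.INTER_CUBIC)
save('rect.png',cv2.resize(im,None,fx=1.5,fy=1.5))
z=W[...,2];m=(abs(z-.07)<.003)&(np.hypot(W[...,0]-x0,W[...,1]-y0)<.045);p=W[m];
(cx,cy),r=cv2.minEnclosingCircle(p[:,:2].astype(np.float32));print('nut',cx,cy,r,np.median(p[:,2]),m.sum())
m=(z>.087)&(np.hypot(W[...,0]-x0,W[...,1]-y0)<.03);print('tip',W[m].mean(0),m.sum(),np.nanmax(W[m][:,2]))
for u,v in((436,149),(414,166),(429,186),(452,171)):
    h=hit(u,v,.07);print(h.round(4),np.degrees(np.arctan2(h[1]-cy,h[0]-cx)).round(1),np.hypot(h[1]-cy,h[0]-cx).round(4))
```

```text
nut 0.5290619730949402 0.22894464433193207 0.02926725521683693 0.06988956679998684 2226
tip [0.52780003 0.22784234 0.09274055] 328 0.09615631044407857
[0.5123 0.2353 0.07  ] 159.3 0.0179
[0.5236 0.2128 0.07  ] -108.6 0.017
[0.5463 0.224  0.07  ] -16.2 0.0179
[0.5366 0.2473 0.07  ] 67.8 0.0198
```

View pics/rect.png

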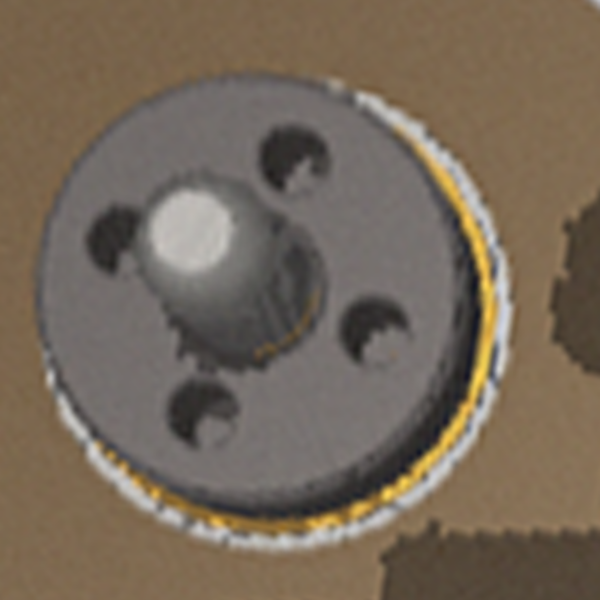

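The rectified view puts the hole rims at (295,160), (375,332) and (204,412). That gives a centre of (0.529, 0.2288) and hole angles of -20°, 70° and 160°.

Run:
```python
from h import *
c=dict(np.load('wrist.npz'));W=cloud(c);o=readout.get_obs();T=pose(o)
P=(W-T[:3,3])@T[:3,:3]*1000  # tool mm
for v in (130,140,150,160,175,190,205,215,225,232,240,250,260,270,280,290): print(v,P[v,320].round(1))
m=np.zeros(W.shape[:2],bool);m[236:300,312:329]=1;p=P[m];p=p[np.isfinite(p[:,0])]
A=np.c_[p[:,0],p[:,1],np.ones(len(p))];k=np.linalg.lstsq(A,p[:,2],rcond=None)[0];print('plane z=',k,'slope deg',np.degrees(np.arctan(k[:2])))
for v in (245,265,285):
    r=[u for u in range(295,345) if np.isfinite(P[v,u,2]) and abs(P[v,u,2]-(k@[P[v,u,0],P[v,u,1],1]))<1.5];print(v,r[0],r[-1],P[v,r[0]].round(1),P[v,r[-1]].round(1))
for uv in ((268,160),(274,160),(280,160),(286,160),(356,160),(362,160),(368,160),(374,160),(280,132),(361,132),(274,142),(366,142),(276,174),(366,174)): print(uv,P[uv[1],uv[0]].round(1))
```

```text
130 [ 38.8   0.8 223.6]
140 [54.1  0.5 16.1]
150 [50.5  0.5 13.9]
160 [46.9  0.5 11.6]
175 [41.3  0.5  9.5]
190 [36.2  0.5  6. ]
205 [30.9  0.5  3.5]
215 [27.4  0.5  2.1]
225 [23.   0.6  2.8]
232 [19.5  0.6  4.2]
240 [15.9  0.6  4.9]
250 [11.9  0.6  4. ]
260 [8.9 0.6 1.2]
270 [5.  0.6 0.2]
280 [ 1.   0.6 -0.5]
290 [-2.1  0.6 -2.7]
plane z= [ 0.52649523  0.03666214 -2.98873507] slope deg [27.76659098  2.09964579]
245 307 333 [13.7 -4.6  4.8] [13.7  5.8  4.8]
265 307 331 [ 7.6 -4.5 -0.4] [6.7 4.9 1.2]
285 308 332 [-0.1 -4.1 -2.4] [-0.3  5.3 -2. ]
(268, 160) [ 45.6 -21.   19. ]
(274, 160) [ 45.9 -18.3  17.4]
(280, 160) [ 45.6 -16.   18.7]
(286, 160) [ 45.4 -13.6  19.8]
(356, 160) [45.5 15.5 19.5]
(362, 160) [45.6 17.9 18.8]
(368, 160) [45.5 20.5 19.5]
(374, 160) [45.3 23.1 20.3]
(280, 132) [ 55.9 -17.   30.7]
(361, 132) [56.1 18.3 28.8]
(274, 142) [ 52.5 -18.7  22.6]
(366, 142) [52.5 19.9 23.1]
(276, 174) [ 38.3 -18.7  25.3]
(366, 174) [38.8 20.4 22.9]
```

Run:
```python
from h import *
p=fit();o=readout.get_obs();T=pose(o);P0=T[:3,3]
RA=T[:3,:3]@R.from_euler('z',3.5).as_matrix()
RB=Rup(np.radians(70));PB=np.array([.528,.2262,.20])
q,e=ik(P0,RA,p,[0,.05,1.7,0,1.38,2.17]);print('A',q.round(2),e)
rv=R.from_matrix(RA.T@RB).as_rotvec();print('rot A->B',rv.round(3),np.linalg.norm(rv))
for f in np.linspace(0,1,9):
    q,e=ik(P0+f*(PB-P0),RA@R.from_rotvec(f*rv).as_matrix(),p,q);print(q.round(2),round(e,5))
print('shift in A frame',(RA.T@(PB-P0)*1000).round(1))
```

```text
A [0.01 0.05 1.71 0.   1.39 2.17] 1.832408198577228e-15
rot A->B [ 0.719 -0.91   1.193] 1.6632418374365947
[0.01 0.05 1.71 0.   1.39 2.17] 0.0
[-0.05  0.08  1.7   0.14  1.4   2.23] 0.0
[-0.1   0.1   1.72  0.28  1.41  2.3 ] 0.0
[-0.15  0.11  1.75  0.42  1.4   2.36] 0.0
[-0.2   0.13  1.8   0.57  1.38  2.41] 0.0
[-0.25  0.14  1.86  0.71  1.36  2.45] 0.0
[-0.28  0.16  1.93  0.87  1.32  2.48] 0.0
[-0.31  0.18  2.    1.03  1.28  2.5 ] 0.0
[-0.32  0.2   2.08  1.2   1.24  2.5 ] 0.0
shift in A frame [-42.4 -95.1  71.1]
```

>>> play_rows(xyz=[[0,0,0],[0,0,0],[0,0,0],[0,0,0],[0,0,0],[0,0,0],[0,0,0],[0,0,0],[0,0,0],[0,0,0]], rot=[[0,0,0.175],[0,0,0.35],[0,0,0.525],[0,0,0.7],[0,0,0.875],[0,0,1.05],[0,0,1.225],[0,0,1.4],[0,0,1.575],[0,0,1.75]], grip=[0,0,0,0,0,0,0,0,0,0])

```text
time_s: 6.45
eef_pos: [0.511, 0.1236, 0.2709]
eef_rot: [-0.001, 0.837, 0.548, -0.001]
wrist_force: [0.2, -0.9, -2.1]
opening: 0.113
grasp_force: 58.8
```

>>> play_rows(xyz=[[0,0,0],[0,0,0],[0,0,0],[0,0,0],[0,0,0],[0,0,0],[0,0,0],[0,0,0],[0,0,0],[0,0,0]], rot=[[0,0,0.175],[0,0,0.35],[0,0,0.525],[0,0,0.7],[0,0,0.875],[0,0,1.05],[0,0,1.225],[0,0,1.4],[0,0,1.575],[0,0,1.75]], grip=[0,0,0,0,0,0,0,0,0,0])

```text
time_s: 7.7
eef_pos: [0.511, 0.1236, 0.2709]
eef_rot: [0.0, 0.957, -0.291, -0.001]
wrist_force: [0.2, 0.5, -2.2]
opening: 0.113
grasp_force: 58.8
```

Run:
```python
from h import *
o=log();print(o['q'].round(3),o['eef_pos'].round(4),move((.528,.2262,.20),Rup(np.radians(70)),o))
```

```text
[1.100e-02 5.400e-02 1.705e+00 1.000e-03 1.385e+00 2.173e+00] [0.511  0.1236 0.2709] (array([-42.9, -94.7,  70.9]), array([ 0.7162, -0.9108,  1.1874]))
```

>>> play_rows(xyz=[[-4.3,-9.5,4],[-8.6,-19,8],[-13,-28,14],[-17,-38,20],[-21.5,-47,28],[-26,-57,38],[-30,-66,48],[-34,-76,56],[-38.5,-85,64],[-43,-94.7,71]], rot=[[0.072,-0.091,0.119],[0.143,-0.182,0.237],[0.215,-0.273,0.356],[0.286,-0.364,0.475],[0.358,-0.455,0.594],[0.43,-0.546,0.712],[0.501,-0.638,0.831],[0.573,-0.729,0.95],[0.645,-0.82,1.069],[0.716,-0.911,1.187]], grip=[0,0,0,0,0,0,0,0,0,0])

```text
time_s: 8.95
eef_pos: [0.5278, 0.226, 0.1996]
eef_rot: [0.422, -0.492, 0.702, 0.297]
wrist_force: [-0.4, 0.4, -2.0]
opening: 0.11
grasp_force: 59.0
```

Run:
```python
from h import *
o=log();print(o['q'].round(3),o['eef_pos'].round(4),fit().round(4))
Rm=Rup(np.radians(70))
print(move((.528,.2262,.20),Rm,o));print(move((.528,.2262,.146),Rm,o));print('z world in tool',(pose(o)[:3,:3].T@[0,0,-1]).round(3))
c=cap('wrist');s=cap('scene');W=cloud(s);
uv=s['camera_matrix']@np.linalg.inv(s['extrinsics'])[:3]@[.529,.229,.13,1];u,v=(uv[:2]/uv[2]).astype(int);print(u,v)
a=cv2.resize(s['color'][v-60:v+60,u-60:u+60],(480,480),interpolation=cv2.INTER_CUBIC)
b=cv2.resize(c['color'],(320,200));b=np.vstack([b,np.zeros((280,320,3),np.uint8)]);save('s3.png',np.hstack([a,b]))
```

```text
[-0.325  0.207  2.079  1.203  1.243  2.494] [0.5278 0.226  0.1996] [0.3134 0.     0.4382 0.0855 0.5145 0.2999 0.1178]
(array([-0.5, -0.1,  0.1]), array([ 0.0021,  0.0013, -0.0006]))
(array([47.2, -0.2, 25.3]), array([ 0.0021,  0.0013, -0.0006]))
z world in tool [ 0.884 -0.002  0.468]
255 146
```

View pics/s3.png

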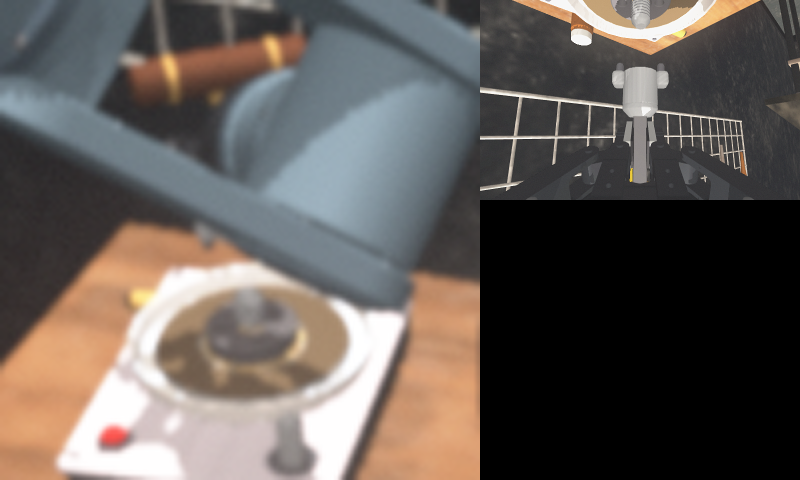

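The spanner hangs upright over the spindle. In the wrist view the shaft and spindle line up sideways at about column 640 of the composite. I'll lower until the bore is just over the tip.

>>> play_rows(xyz=[[8,0,4.5],[16,0,8.5],[24,0,13],[30,0,16],[35,0,19],[39,0,21],[42,0,22.5],[45,0,24],[47.5,0,25.5],[47.5,0,25.5]], rot=[[0,0,0],[0,0,0],[0,0,0],[0,0,0],[0,0,0],[0,0,0],[0,0,0],[0,0,0],[0,0,0],[0,0,0]], grip=[0,0,0,0,0,0,0,0,0,0])

```text
time_s: 10.3
eef_pos: [0.5274, 0.2267, 0.1457]
eef_rot: [0.421, -0.494, 0.701, 0.297]
wrist_force: [-0.2, -0.4, -3.1]
opening: 0.117
grasp_force: 59.1
```

>>> play_rows(xyz=[[2,0,1],[4,0,2],[6,0,3],[7.5,0,4],[9,0,4.8],[9.7,0,5.2],[10.5,0,5.6],[11.5,0,6.1],[12.4,0,6.6],[12.4,0,6.6]], rot=[[0,0,0],[0,0,0],[0,0,0],[0,0,0],[0,0,0],[0,0,0],[0,0,0],[0,0,0],[0,0,0],[0,0,0]], grip=[0,0,0,0,0,0,0,0,0,0])

```text
time_s: 11.55
eef_pos: [0.5274, 0.2267, 0.1317]
eef_rot: [0.421, -0.494, 0.701, 0.297]
wrist_force: [-0.9, 1.2, -1.9]
opening: 0.117
grasp_force: 59.1
```

>>> play_rows(xyz=[[1,0,0.5],[2,0,1],[2.7,0,1.4],[3.3,0,1.8],[3.9,0,2.1],[4.4,0,2.3],[4.4,0,2.3],[4.4,0,2.3],[4.4,0,2.3],[4.4,0,2.3]], rot=[[0,0,0],[0,0,0],[0,0,0],[0,0,0],[0,0,0],[0,0,0],[0,0,0],[0,0,0],[0,0,0],[0,0,0]], grip=[0,0,0,0,0,0,0,0,0,0])

```text
time_s: 12.8
eef_pos: [0.5277, 0.227, 0.1289]
eef_rot: [0.422, -0.494, 0.699, 0.298]
wrist_force: [-6.9, -4.5, 13.7]
opening: 0.11
grasp_force: 60.7
```

>>> play_rows(xyz=[[0,0,0],[0,0,0],[0,0,0],[0,0,-10],[0,0,-25],[0,0,-45],[-10,0,-70],[-30,0,-95],[-60,0,-115],[-90,0,-125]], rot=[[0,0,0],[0,0,0],[0,0,0],[0,0,0],[0,0,0],[0,0,0],[0,0,0],[0,0,0],[0,0,0],[0,0,0]], grip=[0.3,0.5,0.5,0.5,0.5,0.5,0.6,0.7,0.8,0.8])

```text
time_s: 14.05
eef_pos: [0.5047, 0.161, 0.2665]
eef_rot: [0.421, -0.493, 0.701, 0.296]
wrist_force: [0.6, 0.0, 0.0]
opening: 0.799
grasp_force: 0.0
```

Run:
```python
from h import *
o=log();p=fit();print(o['q'].round(3),o['eef_pos'].round(4))
c=cap('wrist');W=cloud(c);P=W[(W[...,2]>.1)&(np.hypot(W[...,0]-.529,W[...,1]-.229)<.065)]
P2=P[P[:,2]>.155];print(len(P),len(P2),P2.min(0),P2.max(0),P2.mean(0)) if len(P2) else print(len(P))
for z in (.115,.125,.135,.145,.155):
    s=P[(abs(P[:,2]-z)<.005)&(np.hypot(P[:,0]-.529,P[:,1]-.229)<.03)];print(z,len(s),s.mean(0) if len(s) else '')
save('w4.png',c['color'])
T=pose(o);RA=Rt((-np.sin(np.radians(70-0)),0,0) if 0 else (np.cos(np.radians(70)),np.sin(np.radians(70)),0),(0,0,-1))
print('direct',move((.529,.229,.26),RA,o))
# vertical pose with y az = 70-180+... choose spin equal to q6~2.17 : y az = q1deg - q6
RV=R.from_euler('z',-2.17-1.02).as_matrix()
```

```text
[-0.49   0.035  2.09   1.08   1.431  2.585] [0.5047 0.161  0.2665]
8743 6757 [0.47771981 0.20023616 0.15503673] [0.57616897 0.24868839 0.19160257] [0.52577611 0.22050267 0.18051707]
0.115 217 [0.52731941 0.2242354  0.11500984]
0.125 227 [0.5271283  0.22424952 0.12501937]
0.135 230 [0.52715193 0.22420771 0.13507389]
0.145 236 [0.52721126 0.22425683 0.14502138]
0.155 221 [0.52711058 0.22424933 0.15471003]
direct (array([-28.2,   0.1,  66.8]), array([0.8436, 0.8405, 1.4058]))
```

View pics/w4.png

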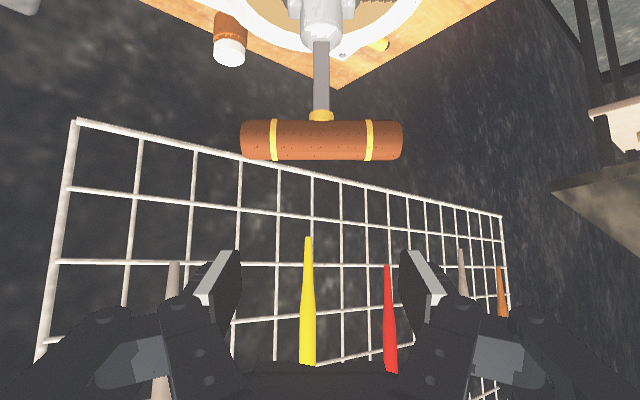

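The wrist view shows the spanner standing upright on the nut. The shaft sits at column 320 and the handle spans (241,140) to (402,140). The handle top is at z 0.1916, so the pins are fully in. Next is a top grasp.

Run:
```python
from h import *
o=readout.get_obs();p=fit();T=pose(o);a=np.radians(-110)
RA=Rt((np.cos(a),np.sin(a),0),(0,0,-1));PB=np.array([.529,.229,.29])
sh,rv=move(PB,RA,o);print(sh,rv,np.linalg.norm(rv));q=o['q']
for f in np.linspace(0,1,6):
    q,e=ik(T[:3,3]+f*(PB-T[:3,3]),T[:3,:3]@R.from_rotvec(f*rv).as_matrix(),p,q);print(q.round(2),round(e,5))
```

```text
[-50.7   1.1  53.9] [-0.8436  0.8401 -1.3936] 1.8329075072136074
[-0.49  0.03  2.09  1.08  1.43  2.59] 0.0
[-0.37  0.06  1.93  0.88  1.46  2.5 ] 0.0
[-0.24  0.09  1.8   0.67  1.47  2.41] 0.0
[-0.09  0.11  1.68  0.46  1.48  2.32] 0.0
[0.06 0.14 1.6  0.23 1.46 2.22] 0.0
[0.2  0.15 1.56 0.   1.43 2.12] 0.0
```

>>> play_rows(xyz=[[-10,0,3],[-20,0,8],[-28,0.2,13],[-35,0.4,18],[-40,0.6,24],[-45,0.7,30],[-48,0.8,37],[-50,1,44],[-50.7,1,50],[-50.7,1.1,54]], rot=[[-0.084,0.084,-0.139],[-0.169,0.168,-0.279],[-0.253,0.252,-0.418],[-0.337,0.336,-0.557],[-0.422,0.42,-0.697],[-0.506,0.504,-0.836],[-0.591,0.588,-0.976],[-0.675,0.672,-1.115],[-0.759,0.756,-1.254],[-0.844,0.84,-1.394]], grip=[0.7,0.7,0.7,0.7,0.7,0.7,0.7,0.7,0.7,0.7])

```text
time_s: 15.35
eef_pos: [0.5279, 0.2292, 0.2848]
eef_rot: [0.002, 0.985, -0.171, -0.002]
wrist_force: [-1.1, -0.1, 0.5]
opening: 0.698
grasp_force: 0.0
```

>>> play_rows(xyz=[[0,0,0],[0,0,0],[0,0,0],[0,0,0],[0,0,0],[0,0,0],[0,0,0],[0,0,0],[0,0,0],[0,0,0]], rot=[[0,0,-0.18],[0,0,-0.36],[0,0,-0.54],[0,0,-0.72],[0,0,-0.9],[0,0,-1.08],[0,0,-1.26],[0,0,-1.44],[0,0,-1.62],[0,0,-1.8]], grip=[0.7,0.7,0.7,0.7,0.7,0.7,0.7,0.7,0.7,0.7])

```text
time_s: 16.6
eef_pos: [0.5274, 0.2289, 0.2845]
eef_rot: [-0.002, 0.746, 0.666, -0.002]
wrist_force: [-0.8, -0.3, 0.3]
opening: 0.698
grasp_force: 0.0
```

>>> play_rows(xyz=[[0,0,0],[0,0,0],[0,0,0],[0,0,10],[0,0,20],[0,0,30],[0,0,30],[0,0,30],[0,0,30],[0,0,30]], rot=[[0,0,-0.18],[0,0,-0.36],[0,0,-0.54],[0,0,-0.72],[0,0,-0.9],[0,0,-1.08],[0,0,-1.26],[0,0,-1.342],[0,0,-1.342],[0,0,-1.342]], grip=[0.7,0.7,0.7,0.7,0.7,0.7,0.7,0.7,0.7,0.7])

```text
time_s: 17.85
eef_pos: [0.5274, 0.2296, 0.2545]
eef_rot: [-0.003, 0.174, 0.985, -0.0]
wrist_force: [-0.7, -0.6, -0.3]
opening: 0.7
grasp_force: 0.0
```

Run:
```python
from h import *
o=log();print(o['q'].round(3),o['eef_pos'].round(4))
c=cap('wrist');W=cloud(c);T=pose(o)
m=(W[...,2]>.165)&(W[...,2]<.2)&(np.hypot(W[...,0]-.529,W[...,1]-.229)<.07)
P=W[m];print(len(P),cv2.minAreaRect(P[:,:2].astype(np.float32)),P[:,2].max())
h=P[P[:,2]>.186];print('ridge',h.mean(0),np.degrees(np.arctan2(*np.linalg.svd(h[:,:2]-h[:,:2].mean(0),full_matrices=False)[2][0][::-1])))
a=np.radians(70)
print(move((.529,.229,.178),Rt((np.cos(a),np.sin(a),0),(0,0,-1)),o))
```

```text
[ 0.203  0.181  1.598  0.002  1.369 -1.019] [0.5274 0.2296 0.2545]
6940 ((0.5286554098129272, 0.229451522231102), (0.026724645867943764, 0.10295986384153366), 69.73223876953125) 0.1934102332509805
ridge [0.52515327 0.23072369 0.18931778] -20.21321057644899
(array([-2.2,  0.1, 76.5]), array([-0.0013, -0.0063, -0.0005]))
```

>>> play_rows(xyz=[[-1.4,0,25],[-1.4,0,50],[-1.4,0,70],[-1.4,0,76],[-1.4,0,76],[-1.4,0,76],[-1.4,0,76],[-1.4,0,76],[-1.4,0,76],[-1.4,0,76]], rot=[[0,-0.006,0],[0,-0.006,0],[0,-0.006,0],[0,-0.006,0],[0,-0.006,0],[0,-0.006,0],[0,-0.006,0],[0,-0.006,0],[0,-0.006,0],[0,-0.006,0]], grip=[0.7,0.7,0.7,0.7,0.7,0,0,0,0,0])

```text
time_s: 19.15
eef_pos: [0.529, 0.2299, 0.1795]
eef_rot: [0.001, 0.173, 0.985, -0.0]
wrist_force: [-0.2, -0.2, 6.0]
opening: 0.286
grasp_force: 58.9
```

>>> play_rows(xyz=[[0,0,0],[0,0,0],[0,0,0],[0,0,0],[0,0,0],[0,0,0],[0,0,0],[0,0,0],[0,0,0],[0,0,0]], rot=[[0,0,0.08],[0,0,0.2],[0,0,0.34],[0,0,0.48],[0,0,0.62],[0,0,0.76],[0,0,0.9],[0,0,1.04],[0,0,1.18],[0,0,1.32]], grip=[0,0,0,0,0,0,0,0,0,0])

```text
time_s: 20.4
eef_pos: [0.5292, 0.2295, 0.1796]
eef_rot: [0.001, 0.742, 0.671, 0.0]
wrist_force: [0.2, -2.4, 5.6]
opening: 0.283
grasp_force: 59.1
```

Run:
```python
from h import *
o=log();print(o['q'].round(3),o['eef_pos'].round(4),o['wrist_force'].round(1),o['torque'].round(3))
```

```text
[ 0.204  0.256  1.667 -0.002  1.217  0.306] [0.5292 0.2295 0.1796] [ 0.2 -2.4  5.6] [-0.359 -0.081  0.144]
```

>>> play_rows(xyz=[[0,0,0],[0,0,0],[0,0,0],[0,0,0],[0,0,0],[0,0,0],[0,0,0],[0,0,0],[0,0,0],[0,0,0]], rot=[[0,0,0.1],[0,0,0.2],[0,0,0.3],[0,0,0.4],[0,0,0.5],[0,0,0.6],[0,0,0.7],[0,0,0.8],[0,0,0.88],[0,0,0.95]], grip=[0,0,0,0,0,0,0,0,0,0])

```text
time_s: 21.65
eef_pos: [0.5289, 0.2291, 0.1795]
eef_rot: [0.001, 0.966, 0.258, 0.0]
wrist_force: [-1.5, -4.0, 7.0]
opening: 0.285
grasp_force: 59.2
```

Run:
```python
from h import *
o=log();print(o['q'].round(3),o['eef_pos'].round(4),o['wrist_force'].round(1),o['torque'].round(3))
```

```text
[ 0.204  0.256  1.667 -0.003  1.218  1.253] [0.5289 0.2291 0.1795] [-1.5 -4.   7. ] [-0.793  0.138  0.163]
```

>>> play_rows(xyz=[[0,0,0],[0,0,0],[0,0,0],[0,0,0],[0,0,0],[0,0,0],[0,0,0],[0,0,0],[0,0,0],[0,0,0]], rot=[[0,0,0.04],[0,0,0.08],[0,0,0.12],[0,0,0.16],[0,0,0.2],[0,0,0.24],[0,0,0.28],[0,0,0.32],[0,0,0.36],[0,0,0.36]], grip=[0,0,0,0,0,0,0,0,0,0])

```text
time_s: 22.9
eef_pos: [0.5287, 0.229, 0.1795]
eef_rot: [0.001, 0.997, 0.082, 0.0]
wrist_force: [-2.3, -3.2, 7.7]
opening: 0.286
grasp_force: 59.3
```

Run:
```python
from h import *
o=log();print(o['q'].round(3),o['eef_pos'].round(4),o['wrist_force'].round(1),o['torque'].round(3))
```

```text
[ 0.204  0.256  1.668 -0.003  1.218  1.612] [0.5287 0.229  0.1795] [-2.3 -3.2  7.7] [-1.003  0.299 -0.02 ]
```

>>> play_rows(xyz=[[0,0,0],[0,0,0],[0,0,0],[0,0,0],[0,0,0],[0,0,0],[0,0,0],[0,0,0],[0,0,0],[0,0,0]], rot=[[0,0,0.03],[0,0,0.06],[0,0,0.09],[0,0,0.12],[0,0,0.15],[0,0,0.18],[0,0,0.21],[0,0,0.24],[0,0,0.27],[0,0,0.3]], grip=[0,0,0,0,0,0,0,0,0,0])

```text
time_s: 24.15
eef_pos: [0.529, 0.2295, 0.1797]
eef_rot: [0.001, 0.998, -0.066, 0.001]
wrist_force: [-1.0, -2.2, 7.5]
opening: 0.285
grasp_force: 80.4
```

Run:
```python
from h import *
o=log();print(o['q'].round(3),o['eef_pos'].round(4),o['wrist_force'].round(1),o['torque'].round(3))
```

```text
[ 0.205  0.256  1.667 -0.003  1.217  1.909] [0.529  0.2295 0.1797] [-1.  -2.2  7.5] [-0.565  0.124  2.112]
```

Torque has risen to 2.1 N m, so the nut is at the hard stop. I'll ease off, lift straight up, and turn for a view of the post.

>>> play_rows(xyz=[[0,0,0],[0,0,-1],[0,0,-6],[0,0,-14],[0,0,-24],[0,0,-36],[0,0,-50],[0,0,-64],[0,0,-75],[0,0,-75]], rot=[[0,0,-0.06],[0,0,-0.06],[0,0,-0.06],[0,0,-0.06],[0,0,-0.06],[0,0,-0.06],[0,0,-0.06],[0,0,0.1],[0,0,0.28],[0,0,0.45]], grip=[0,0,0,0,0,0,0,0,0,0])

```text
time_s: 25.4
eef_pos: [0.5294, 0.2302, 0.2566]
eef_rot: [-0.001, 0.957, -0.291, 0.002]
wrist_force: [0.1, -0.2, -2.5]
opening: 0.286
grasp_force: 61.9
```

>>> play_rows(xyz=[[0,0,0],[0,0,0],[0,0,0],[0,0,0],[0,0,0],[0,0,0],[0,0,0],[0,0,0],[0,0,0],[0,0,0]], rot=[[0,0,0.15],[0,0,0.3],[0,0,0.35],[0,0,0.35],[0,0,0.35],[0,0,0.35],[0,0,0.35],[0,0,0.35],[0,0,0.35],[0,0,0.35]], grip=[0,0,0,0,0,0,0,0,0,0])

```text
time_s: 26.65
eef_pos: [0.5283, 0.2299, 0.2534]
eef_rot: [0.001, 0.893, -0.451, -0.0]
wrist_force: [0.3, 0.1, -2.8]
opening: 0.287
grasp_force: 61.8
```

Run:
```python
from h import *
o=log();print(o['q'].round(3),o['eef_pos'].round(4),o['wrist_force'].round(1))
c=cap('wrist');W=cloud(c);save('w5.png',c['color'])
m=(W[...,2]>.072)&(W[...,2]<.084)&(np.hypot(W[...,0]-.477,W[...,1]-.125)<.025);P=W[m];print(len(P),P.min(0),P.max(0),P.mean(0))
if len(P): print(cv2.minEnclosingCircle(P[:,:2].astype(np.float32)))
m=(W[...,2]>.089)&(W[...,2]<.1)&(np.hypot(W[...,0]-.529,W[...,1]-.229)<.02);P=W[m];print('spindle',len(P),P.mean(0) if len(P) else '')
```

```text
[ 2.050e-01  1.810e-01  1.600e+00 -1.000e-03  1.361e+00  2.711e+00] [0.5283 0.2299 0.2534] [ 0.3  0.1 -2.8]
323 [0.47354659 0.11859755 0.07220143] [0.4903524  0.13526766 0.08063169] [0.48303561 0.12727603 0.07682878]
((0.4818459451198578, 0.12730973958969116), 0.008648641407489777)
spindle 0
```

View pics/w5.png

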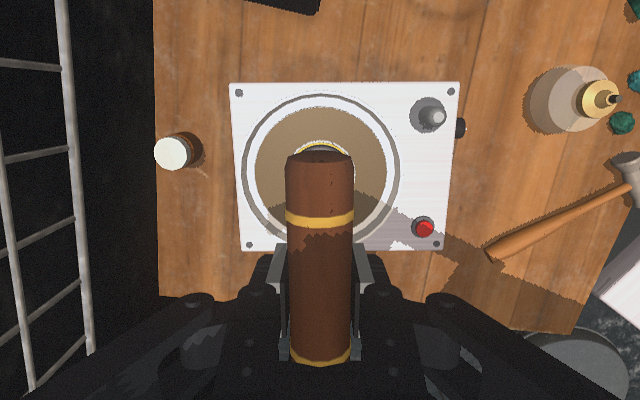

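The wrist view shows the post at (432,116) on the deck and the spanner handle upright in the grip. The depth fit puts the post at (0.4818, 0.1273).

Run:
```python
from h import *
o=readout.get_obs();T=pose(o);a=np.arctan2(T[1,1],T[0,1])
print(move((.4818,.1273,.205),Rt((np.cos(a),np.sin(a),0),(0,0,-1)),o))
```

```text
(array([54.9, 98.3, 48.5]), array([ 0.0011, -0.0002,  0.    ]))
```

>>> play_rows(xyz=[[14,25,0],[28,50,0],[42,75,0],[55,98.3,0],[55,98.3,15],[55,98.3,30],[55,98.3,42],[55,98.3,48],[55,98.3,48],[55,98.3,48]], rot=[[0,0,0],[0,0,0],[0,0,0],[0,0,0],[0,0,0],[0,0,0],[0,0,0],[0,0,0],[0,0,0],[0,0,0]], grip=[0,0,0,0,0,0,0,0,0,0])

```text
time_s: 27.95
eef_pos: [0.4822, 0.1274, 0.2059]
eef_rot: [0.0, 0.893, -0.451, 0.0]
wrist_force: [-0.1, 0.6, -1.7]
opening: 0.285
grasp_force: 61.8
```

Run:
```python
from h import *
o=log();print(o['q'].round(3),o['eef_pos'].round(4),o['wrist_force'].round(1))
T=pose(o);print(move((.4818,.1273,.164),T[:3,:3],o))
s=cap('scene');W=cloud(s)
# spanner visible points: shaft and head
for z0,z1 in ((.09,.105),(.105,.12),(.13,.145),(.145,.16),(.16,.175)):
    m=(W[...,2]>z0)&(W[...,2]<z1)&(np.hypot(W[...,0]-.482,W[...,1]-.127)<.03);P=W[m];print(z0,len(P),P.mean(0).round(4) if len(P) else '')
uv=s['camera_matrix']@np.linalg.inv(s['extrinsics'])[:3]@[.482,.127,.11,1];u,v=(uv[:2]/uv[2]).astype(int)
save('s6.png',cv2.resize(s['color'][v-50:v+50,u-50:u+50],(500,500),interpolation=cv2.INTER_CUBIC))
```

```text
[ 2.000e-02  5.500e-02  1.840e+00 -1.000e-03  1.246e+00  2.527e+00] [0.4822 0.1274 0.2059] [-0.1  0.6 -1.7]
(array([-0.2,  0.3, 41.9]), array([0., 0., 0.]))
0.09 56 [0.4779 0.1186 0.1005]
0.105 110 [0.4781 0.1184 0.1115]
0.13 86 [0.4795 0.12   0.1353]
0.145 33 [0.4796 0.1222 0.1526]
0.16 35 [0.4802 0.1224 0.1678]
```

View pics/s6.png

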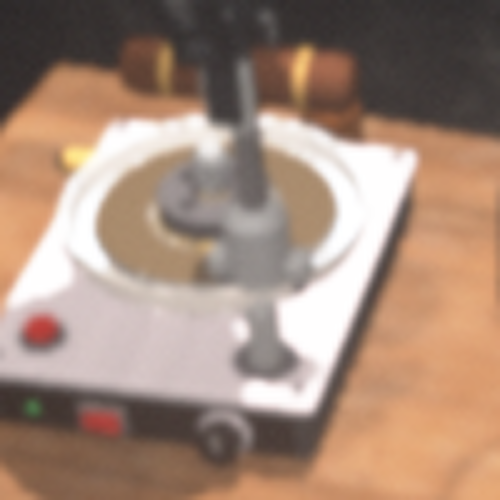

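The scene view shows the head at about (255,240), directly above the post at (263,330). I'll lower it.

>>> play_rows(xyz=[[0,0,4],[0,0,8],[0,0,11],[0,0,14],[0,0,16],[0,0,18],[0,0,20],[0,0,22],[0,0,24],[0,0,24]], rot=[[0,0,0],[0,0,0],[0,0,0],[0,0,0],[0,0,0],[0,0,0],[0,0,0],[0,0,0],[0,0,0],[0,0,0]], grip=[0,0,0,0,0,0,0,0,0,0])

```text
time_s: 29.25
eef_pos: [0.4817, 0.1272, 0.1813]
eef_rot: [0.001, 0.893, -0.451, -0.0]
wrist_force: [-0.0, 0.5, -1.3]
opening: 0.28
grasp_force: 61.8
```

>>> play_rows(xyz=[[0,0,3],[0,0,6],[0,0,9],[0,0,11],[0,0,13],[0,0,14.5],[0,0,15.5],[0,0,16.5],[0,0,17],[0,0,17]], rot=[[0,0,0],[0,0,0],[0,0,0],[0,0,0],[0,0,0],[0,0,0],[0,0,0],[0,0,0],[0,0,0],[0,0,0]], grip=[0,0,0,0,0,0,0,0,0,0])

```text
time_s: 30.5
eef_pos: [0.4818, 0.1272, 0.1645]
eef_rot: [0.0, 0.893, -0.451, -0.0]
wrist_force: [-0.8, -0.6, -1.5]
opening: 0.283
grasp_force: 61.8
```

Almost at the deck and still no contact force. I'll release it and retreat upward.

>>> play_rows(xyz=[[0,0,1],[0,0,1],[0,0,1],[0,0,1],[0,0,-10],[0,0,-30],[0,0,-60],[0,0,-90],[0,0,-110],[0,0,-110]], rot=[[0,0,0],[0,0,0],[0,0,0],[0,0,0],[0,0,0],[0,0,0],[0,0,0],[0,0,0],[0,0,0],[0,0,0]], grip=[0.4,0.5,0.6,0.7,0.7,0.7,0.7,0.7,0.7,0.7])

```text
time_s: 31.75
eef_pos: [0.483, 0.1273, 0.2769]
eef_rot: [-0.001, 0.893, -0.451, 0.002]
wrist_force: [-0.8, 0.4, 0.0]
opening: 0.7
grasp_force: 0.0
```

Run:
```python
from h import *
o=log();print(o['eef_pos'].round(4),o['wrist_force'].round(1))
c=cap('wrist');W=cloud(c)
m=(W[...,2]>.14)&(W[...,2]<.2)&(np.hypot(W[...,0]-.482,W[...,1]-.127)<.07);P=W[m]
print(len(P),cv2.minAreaRect(P[:,:2].astype(np.float32)),np.percentile(P[:,2],[50,98,100]))
```

```text
[0.483  0.1273 0.2769] [-0.8  0.4  0. ]
5086 ((0.4831627905368805, 0.12561452388763428), (0.026389580219984055, 0.10281387716531754), 37.109066009521484) [0.17276676 0.17546747 0.17722653]
```

```bash
python3 -c "
from h import *
print(ctrl.hand_in())"
```

```text
the job is handed in; nothing more can be done
None
```

The nut is turned to its hard stop (torque rose to 2.1 N m), the spanner stands upright on the parking post, and the job was handed in at about 32 s; the hand-in returned no verdict, and I took no last measurement of the log block, lamp, can and malachite.

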